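Lower a throttle body on a ratchet bench hoist

TASK

The throttle body hangs from the little ratchet hoist. Squeeze the trigger to the crank handle so the sprung pawl comes off the ratchet wheel, keep it squeezed and ease the drum back clockwise, never letting it run, until the casting's whole weight sits on the rubber pad below. Set it down gently without forcing it onto the pad, then let go of the handle; keep off the casting and its carriage, and leave the piston, wrench and tray alone.

Things in the scene. Friction and masses are not known exactly. Their poses are not given: they have to be found in the camera images.
- winch: Fixed hoist: dark base plate 250 x 140 x 12 mm, grey gear case, flat fixed steel ratchet wheel (30 outward teeth, 92 mm over the tips, 72 to 84 mm above the table), dark drum 68 mm across on top of it, square aluminium mast 25 mm wide, 308 mm tall. Origin on the table under the drum's vertical axle; x points from the axle to the mast, 130 mm away; z up.
- axle (a point): Point on the drum's vertical axle, 122 mm above the table, level with the middle of the handle. z up, x as the winch.
- drum (a joint): Drum angle (rad): 0 at the start, grows clockwise from above = lowering; range -0.5 to 1.3. The drum carries crank arm, handle and pawl and is geared rigidly to the carriage: 1 rad lowers it 50 mm, and turned on it pushes the casting into the pad. The load pulls it clockwise with 2 to 8 N at the handle. Anticlockwise the pawl clicks over the teeth (12 degrees each). Landing is at 0.45 to 1.05 rad.
- handle (a point): Middle of the black upright round crank handle: 18 mm diameter, 112 mm from the axle, standing 88 to 150 mm above the table (crank arm's top at 96 mm). Site x points radially outward, y anticlockwise, z up. At the start the arm points to 208 degrees in the winch's frame, to the robot's side.
- trigger (a point): Middle of the upright round steel trigger post on the pawl's tail: 12 mm diameter, top 148 mm above the table (flat tail bar at 73 to 83 mm). At the start it is 29 mm clockwise of the handle and 110 mm out; handle and trigger together measure 44 mm across, fully squeezed 34 mm.
- pawl (a joint): Angle of the sprung pawl on the crank arm (rad): 0 seated in the teeth, 0.19 trigger squeezed home to its stop; above 0.15 the nose clears the teeth. The spring needs 3 to 6 N at the trigger, a little more while the teeth carry the load; a pinch of 20 to 40 N holds it home; pressed fast, it lets the drum jump. Let go, it springs back onto the teeth.
- carriage: Carriage on the mast with its load, a cast aluminium two-bore throttle body (124 x 84 x 60 mm) under its arm beside the mast. Origin at the centre of the casting's flat underside (a 60 x 60 mm foot), 105 mm above the table at the start; it only moves up and down. Together they weigh 0.9 to 1.6 kg (unknown).
- rest: Fixed steel block 64 x 64 x 26 mm under the casting with a round rubber pad (52 mm across, 10 mm thick) on a screw. Origin: centre of the block's underside. The pad's top is 58 to 80 mm above the table, set anew each time and not measured: feel for the landing. The rubber gives about 1 mm per 6 N. More than 35 N on the pad is forced or dropped.
- piston: Bystander: loose aluminium piston, 80 mm across, 70 mm tall, origin at the centre of its underside.
- wrench: Bystander: loose steel wrench lying on the table, origin at its middle underside.
- tray: Bystander: loose open black tray, 140 x 100 x 40 mm, origin under its centre.
There are look-alikes about, which are no part of the job. What is shaped like the rest but green is not meant.

How it is judged:
On the way, in this order (a step that is already met when the one before it is completed fails the run):
1. the pawl is squeezed clear of the ratchet teeth, with the load still up (value of joint pawl above 0.15 rad and value of joint drum below 0.3 rad), for 0.2 s.
2. the casting has come down on the pad, the pawl still held off (contact force between carriage and rest above 5 N and value of joint pawl above 0.15 rad), for 0.2 s.
At the end, for the whole second after the job is handed in: The casting's weight rests on the pad (at least 6 N on it), it is still, and the trigger has been let go so the pawl has sprung back onto the teeth (below 0.15 rad) (contact force between carriage and rest above 6 N and linear speed of carriage below 0.005 m/s and value of joint pawl below 0.15 rad); the robot touches nothing.
It fails at once if the drum runs away (faster than 4 rad/s while lowering) (velocity of joint drum above 4 rad/s).
It fails at once if the casting is dropped on the pad or forced down on it (more than 35 N) (contact force between carriage and rest above 35 N).
It fails at once if the robot touches the carriage or its load (contact force between any of the fingers, the arm and carriage above 2 N).
It fails at once if the piston, wrench or tray is disturbed (moved over 20 mm) (distance of any of piston, wrench, tray from where it was at the start of the episode above 0.02 m).
It also fails if it takes over 64 s, if anything falls off the work surface, if the arm or the gripper's body presses on something with over 40 N, if the wrist force passes 120 N, or if a joint passes its speed limit or range.

ROBOT

A 6-joint arm with a two-finger parallel gripper is mounted at the origin on the work surface. World frame = base frame: x ahead of the robot, y to its left, z up, the work surface at z = 0. Lengths are in m, angles in rad, forces in N, time in s.
With the tool pointing down it reaches from about 0.35 to 0.725 m from the base axis. Payload 4.3 kg.
Tool frame: the origin (TCP) lies between the finger pads; the fingertips stand 17 mm ahead of it and the grasp point (between the pads) lies 2 mm behind it; z points along the fingers, y is the line along which they close (so a half turn about z gives the same grasp; the last joint's range is limited). The gripper opens to 85 mm and grips with 20 to 120 N. Pads are 22 mm wide; open, the fingers measure 114 mm over their backs; the gripper's body (76 mm by 85 mm) begins 54 mm behind the grasp point. The pads swing forward as they close: fully open they stand 13 mm farther back than shut.
Start: joints at [-1.372, 0.377, 0.081, 1.274, 0, 1.46], TCP at [0.175, -0.548, 0.248] pointing down, gripper open.
Joint ranges: [-2.72, 2.72], [-0.84, 1.66], [-1.02, 1.22], [-1.77, 2.12], [-1.37, 1.28], [-3.14, 3.14]. Speed limits (rad/s): [2.57, 2.57, 3.14, 3.14, 3.14, 3.14].

INTERFACE

Orientations are given as a unit quaternion [w, x, y, z].
In Python, from rig import bot gives the robot as it stands.
- The arm moves only by the shell command python3 -m inch 'ROWS' [OPENING] [FORCE]. ROWS is one flat JSON list of numbers that holds 1 to 8 rows one after another, with no inner brackets; each row has 4 numbers: dx, dy, dz in m, then a turn about the tool's z in rad; each row is the pose to reach, as a shift and turn from the pose commanded when the command began, along the tool's axes at that moment; what a row does not reach only later rows make up. A row lasts 1/10 s, in which the tool goes at most 0.05 m and 0.15 rad, less where a joint would pass 70% of its speed; a pose out of reach is approached as far as the arm can. OPENING is the finger opening in m, set as the command begins (- or left out keeps the last). The fingers move at their own pace and stop on an object; FORCE is the grip in N (left out, the last holds). Time passes only in rows, so rows that do not move let the fingers close. It prints the time, the measured TCP pose, the force, the opening and the grip force at its end. Input that does not fit is refused with a message, and nothing moves.
- bot.get_obs(): the state, without advancing time (a new reading comes with each control period).
- bot.get_image(name): name is "side" or "top" or "wrist"; returns the picture (400x640x3 uint8, red, green, blue); there is no depth.
- bot.camera_params(name): a dict with "fx", "fy", "cx", "cy" (pixels), "R" (3x3) and "t" (3): a world point X has camera coordinates R X + t; the wrist camera has in their place "hand_eye" (4x4, takes a point from camera to tool coordinates, whose origin is the TCP and whose axes are the flange's). Camera axes: x right, y down, z forward; pixel columns grow to the right and rows downward; lengths in m; the calibration is good to about 2 mm. A picture is of the moment at which its call begins: read the wrist's pose just before it. camera_params takes no time and is no camera call.
- bot.job_done(): hands the job in; it is judged then, once.
The state is a dict: "t": time; "joint_positions": joint angles; "joint_velocities": joint speeds; "tau": joint torques, N m; "eef_pos": TCP position; "ee_rot": TCP orientation; "wrist_force": force on the tool from outside, world axes, zero at the start; "wrist_torque": the same for the moment, N m; "opening": finger opening in m; "finger_force": force on a finger pad.
Only numpy, scipy, OpenCV 4.12 (cv2) and the standard library are available. Lean on these libraries where they do the work, as an engineer would, in place of code of your own. Each camera call takes 0.05 s, during which the arm holds its last target. There are 200 camera calls.

## Working session

There is one attempt and no reset: what is moved stays moved. The work goes in short steps, Python scripts to look and compute and a shell command to move; the robot and the scene stay as the last step left them, time stands still between calls to the robot, and variables do not carry over. Pictures are saved under pics/ and viewed, at most 10 in all, crops included, and the job is handed in when it is done.

```bash
mkdir -p pics; ls
python3 - <<'E'
from rig import bot
import cv2
for n in("top","side"):
    im=bot.get_image(n); cv2.imwrite(f"pics/{n}0.png",im[:,:,::-1]); print(n,bot.camera_params(n))
o=bot.get_obs(); print(o)
print(bot.camera_params("wrist"))
E
```

```text
pics
top {'fx': 402.2480248355965, 'fy': 402.2480248355965, 'cx': 321.37856244222013, 'cy': 201.81790964889635, 'R': array([[ 0.00131766, -0.99980264, -0.01982306],
       [-0.99230851,  0.00114648, -0.12378412],
       [ 0.12378241,  0.01983369, -0.99211115]]), 't': array([0.01773114, 0.62622547, 1.13441219])}
side {'fx': 368.76393465289806, 'fy': 368.76393465289806, 'cx': 323.2830205790994, 'cy': 192.1957920829014, 'R': array([[ 0.96622374, -0.25759846,  0.00739661],
       [-0.12702053, -0.50102093, -0.85606297],
       [ 0.22422636,  0.82620885, -0.51681861]]), 't': array([-0.61116827,  0.16657265,  0.87437834])}
{'t': 0.1, 'joint_positions': array([-1.37228186e+00,  3.77996468e-01,  7.97846796e-02,  1.27441882e+00,
        1.04936846e-05,  1.46048097e+00]), 'joint_velocities': array([ 1.05515490e-03, -6.10322602e-04,  1.96059749e-03, -1.05648861e-03,
       -9.97689844e-04, -7.26899873e-05]), 'tau': array([ 9.40111750e-04, -4.64696288e+01,  2.70581567e+01,  1.20475941e-02,
       -1.13152842e-04, -4.76129387e-06]), 'eef_pos': array([ 0.17465818, -0.54725001,  0.24746036]), 'ee_rot': array([-9.16479445e-04,  9.88101273e-01,  1.53801927e-01, -3.51906090e-05]), 'wrist_force': array([0.40100998, 0.14795348, 0.04278667]), 'wrist_torque': array([-0.03687416, -0.00902869,  0.02920297]), 'finger_force': 0.0, 'opening': 0.08542047619138853}
{'fx': 317.59349038718534, 'fy': 317.59349038718534, 'cx': 317.2711160493575, 'cy': 196.6049770723062, 'hand_eye': array([[ 1.23696367e-04, -9.64698664e-01, -2.63356170e-01,
         6.66872589e-02],
       [ 9.99999749e-01, -6.45735686e-05,  7.06231301e-04,
         4.66956433e-04],
       [-6.98306241e-04, -2.63356191e-01,  9.64698413e-01,
        -1.25857686e-01],
       [ 0.00000000e+00,  0.00000000e+00,  0.00000000e+00,
         1.00000000e+00]])}
```

View pics/top0.png

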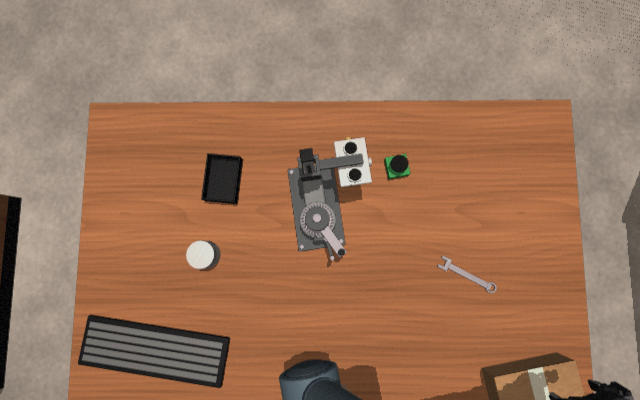

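View pics/side0.png

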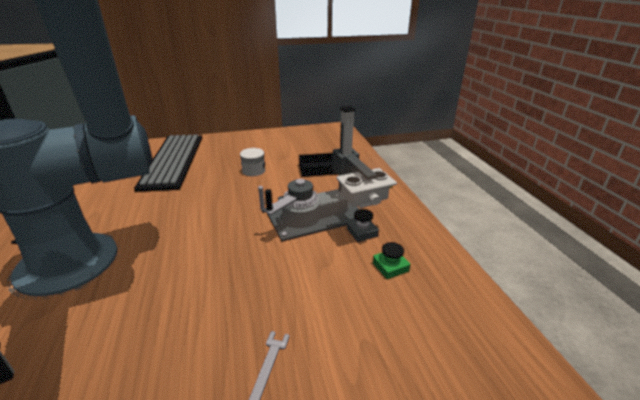

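The top view shows the drum at about (317,218), the handle at (341,252), the trigger at (332,259) and the mast at (307,155). The side view shows the casting over the dark rest, with the green decoy to its right. I'll enlarge both around the hoist.

Run:
```python
import cv2,numpy as np
a=cv2.imread("pics/top0.png")[140:270,270:390]; b=cv2.imread("pics/side0.png")[170:250,250:350]
a=cv2.resize(a,None,fx=4,fy=4,interpolation=2)
b=cv2.resize(b,None,fx=3,fy=3,interpolation=2)
c=np.zeros((520,780,3),np.uint8); c[:,:480]=a; c[:240,480:780]=b
cv2.imwrite("pics/crop0.png",c)
```

```text
(no output)
```

View pics/crop0.png

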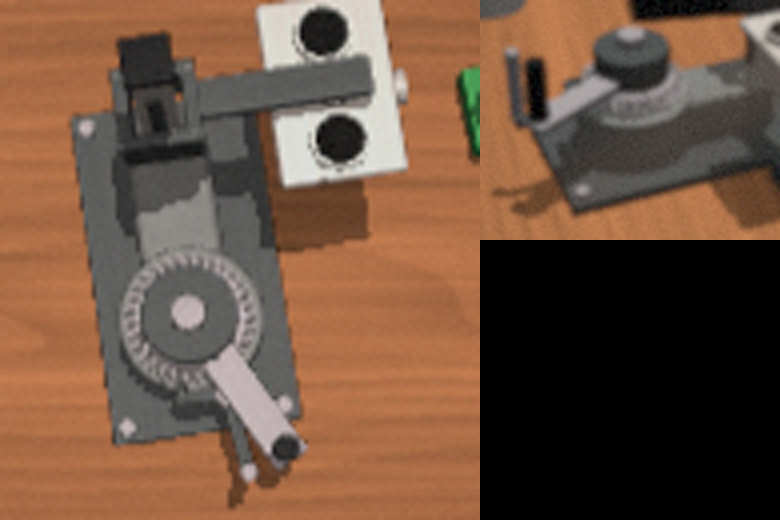

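```bash
cat > h.py <<'E'
import numpy as np
from rig import bot
def ray(n,u,v,z):
    c=bot.camera_params(n);R,t=np.array(c["R"]),np.array(c["t"])
    C=-R.T@t; d=R.T@np.array([(u-c["cx"])/c["fx"],(v-c["cy"])/c["fy"],1]); return C+d*(z-C[2])/d[2]
E
python3 - <<'E'
from h import *
np.set_printoptions(precision=4,suppress=True)
H=ray("top",341.5,251.75,.150);T=ray("top",332.25,257.75,.148)
print("handle",H,"side",ray("side",268.7,190.7,.150)); print("trig",T,"side",ray("side",260.7,186.7,.148),np.linalg.norm(H-T))
TL,BL,BR=[ray("top",270+u/4,140+v/4,.012) for u,v in((73,118),(115,444),(300,413))]
print("corners",TL,BL,BR,np.linalg.norm(TL-BL),np.linalg.norm(BR-BL))
x=(TL-BL)/np.linalg.norm(TL-BL); print("yaw",np.arctan2(x[1],x[0]), "BR", np.arctan2(*(BR-BL)[[0,1]]*[1,1]))
for z in(.11,.13,.15):
    A=ray("top",316.75,218,z);r=(H-A)[:2];q=(T-A)[:2];print(z,A,np.hypot(*r),np.hypot(*q),np.arctan2(r[1],r[0]),np.arctan2(r[1],r[0])-np.radians(208)+2*np.pi)
E
```

```text
handle [ 0.4817 -0.0369  0.15  ] side [ 0.487  -0.0402  0.15  ]
trig [ 0.4662 -0.0128  0.148 ] side [ 0.4711 -0.0133  0.148 ] 0.02866311201736775
corners [0.7281 0.1185 0.012 ] [0.4838 0.0848 0.012 ] [ 0.5066 -0.0514  0.012 ] 0.24663231176194336 0.13804646255522296
yaw 0.13740734387514195 BR 2.9755252014738764
0.11 [0.5729 0.0289 0.11  ] 0.11250556884487013 0.11463953256018196 -2.5169488732705183 0.13595158976086275
0.13 [0.5712 0.0283 0.13  ] 0.11077377214470217 0.11284352259498709 -2.5126787336078698 0.1402217294235104
0.15 [0.5696 0.0277 0.15  ] 0.10904405943920147 0.11104751905120992 -2.5082730411893372 0.1446274218420438
```

```bash
python3 -m inch '[0.03,-0.03,0,-0.12,0.06,-0.055,0,-0.26,0.09,-0.08,0,-0.4,0.12,-0.11,0,-0.54,0.15,-0.135,0,-0.68,0.18,-0.165,0,-0.82,0.2,-0.185,0,-0.96,0.22,-0.2,0,-1.1]' 0.085 20
cat > rel.py <<'E'
from h import *; import sys
from scipy.spatial.transform import Rotation as Ro
def pose():
    o=bot.get_obs();q=o["ee_rot"];return o,np.array(o["eef_pos"]),Ro.from_quat(np.r_[q[1:],q[0]]).as_matrix()
def rel(p,yaw):
    o,e,M=pose();d=M.T@(np.array(p)-e);y=np.arctan2(M[1,0],M[0,0])
    print("t",o["t"],"e",e.round(4),"yaw",y.round(4),"REL",d.round(4),"turn",round(-(yaw-y+np.pi)%(2*np.pi)-np.pi if 0 else -((yaw-y+np.pi)%(2*np.pi)-np.pi),4),"j",np.round(o["joint_positions"],3),"F",np.round(o["wrist_force"],2),"op",o["opening"],"ff",o["finger_force"])
if __name__=="__main__": v=list(map(float,sys.argv[1:])); rel(v[:3],v[3])
E
python3 rel.py 0.474 -0.025 0.24 3.641
```

```text
t: 0.9
eef_pos: [0.3236, -0.2883, 0.248]
ee_rot: [-0.001, 0.76, 0.65, 0.0]
wrist_force: [0.5, -0.6, -1.2]
opening: 0.085
finger_force: 0.0
t 0.9 e [ 0.3236 -0.2883  0.248 ] yaw 1.4155 REL [0.2834 0.1078 0.0081] turn -2.2255 j [-0.874  0.093 -0.289  1.19   0.     0.852] F [ 0.54 -0.63 -1.22] op 0.08501632292608877 ff 0.0
```

```bash
python3 -m inch '[0.035,0.013,0,-0.14,0.07,0.027,0,-0.28,0.105,0.04,0,-0.42,0.14,0.053,0,-0.56,0.175,0.067,0,-0.7,0.21,0.08,0,-0.84,0.245,0.093,0,-0.98,0.283,0.108,0,-1.12]' >/dev/null
python3 -m inch '[0,0,0,-0.14,0,0,0,-0.28,0,0,0,-0.42,0,0,0,-0.56,0,0,0,-0.7,0,0,0,-0.84,0,0,0,-0.98,0,0,0,-1.11]' >/dev/null
python3 -m inch '[0,0,0,0,0,0,0,0]'
python3 - <<'E'
from rel import *;import cv2
rel([.474,-.025,.24],3.641)
im=bot.get_image("wrist");cv2.imwrite("pics/w1.png",im[:,:,::-1])
o,e,M=pose();np.savez("w1.npz",e=e,M=M)
E
```

```text
t: 2.7
eef_pos: [0.4756, -0.0285, 0.248]
ee_rot: [-0.0, -0.245, 0.97, 0.0]
wrist_force: [0.5, -0.1, 0.6]
opening: 0.0849
finger_force: 0.0
t 2.7 e [ 0.4756 -0.0285  0.248 ] yaw -2.647 REL [-0.0003  0.0038  0.008 ] turn -0.0049 j [-0.193  0.178 -0.189  1.204 -0.    -0.688] F [ 0.49 -0.13  0.64] op 0.08493618937225217 ff 0.0
```

View pics/w1.png

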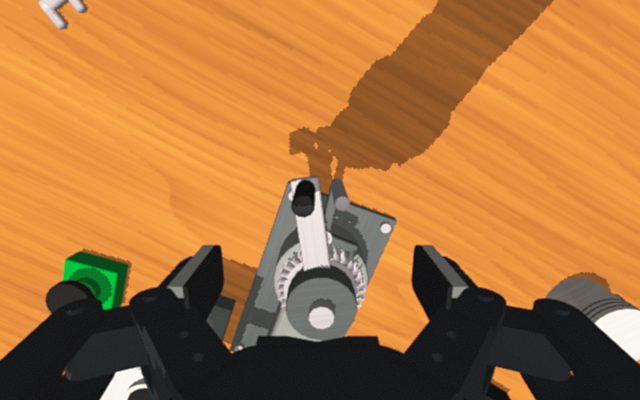

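The wrist view shows the handle top at (303,206), the trigger top at (342,203) and the hub at (321,317). I'll check these against the fixed cameras.

Run:
```python
from rel import *
d=np.load("w1.npz");e,M=d["e"],d["M"];c=bot.camera_params("wrist");X=np.array(c["hand_eye"])
def wr(u,v,z):
    C=e+M@X[:3,3];r=M@X[:3,:3]@np.array([(u-c["cx"])/c["fx"],(v-c["cy"])/c["fy"],1]);return C+r*(z-C[2])/r[2]
H=wr(303,206,.15);T=wr(342,203,.148)
for z in(.12,.14):
    A=wr(321,317,z);print("A",A,np.hypot(*(H-A)[:2]),np.hypot(*(T-A)[:2]),np.degrees(np.arctan2(*(H-A)[[1,0]])))
print(H,T,np.linalg.norm(H-T))
print("tool H",M.T@(H-e),"T",M.T@(T-e))
```

```text
A [0.57788453 0.02990128 0.12      ] 0.11688857112509757 0.11871001010070281 -144.78665519430805
A [0.56527382 0.02279068 0.14      ] 0.10249578639208629 0.10440364051460509 -143.96925490828397
[ 0.48238533 -0.03749932  0.15      ] [ 0.46717639 -0.01294466  0.148     ] 0.028952418997883197
tool H [-0.0017359  -0.01113871  0.09805088] T [-1.46132944e-05  1.76925891e-02  1.00059796e-01]
```

Both fixed cameras agree with the wrist on handle (0.482,-0.0375) and trigger (0.467,-0.013), spaced 29 mm as specified. I'll align and descend, then partly close.

```bash
python3 -m inch '[-0.001,0.002,0.02,-0.05,-0.001,0.002,0.045,-0.05,-0.001,0.002,0.07,-0.05,-0.001,0.002,0.09,-0.05,-0.001,0.002,0.105,-0.05,-0.001,0.002,0.118,-0.05,-0.001,0.002,0.125,-0.05,-0.001,0.002,0.125,-0.05]' 0.085 20
python3 -m inch '[0,0,0,0,0,0,0,0,0,0,0,0,0,0,0,0,0,0,0,0,0,0,0,0]' 0.052 20
python3 - <<'E'
from rel import *;import cv2
im=bot.get_image("wrist");cv2.imwrite("pics/w2.png",im[:,:,::-1])
rel([.474,-.025,.24],3.641)
E
```

```text
t: 3.55
eef_pos: [0.4749, -0.0262, 0.1224]
ee_rot: [-0.001, -0.27, 0.963, 0.0]
wrist_force: [-0.2, -0.4, 0.1]
opening: 0.0848
finger_force: 0.0
t: 4.15
eef_pos: [0.4758, -0.0264, 0.1234]
ee_rot: [0.0, -0.27, 0.963, -0.0]
wrist_force: [-0.0, 0.2, 0.0]
opening: 0.0517
finger_force: 0.0
t 4.2 e [ 0.4758 -0.0264  0.1234] yaw -2.5945 REL [ 0.0008  0.0021 -0.1166] turn 0.0477 j [-0.189  0.261 -0.421  0.888 -0.    -0.736] F [0.14 0.56 0.76] op 0.0523863759668516 ff 0.0
```

View pics/w2.png

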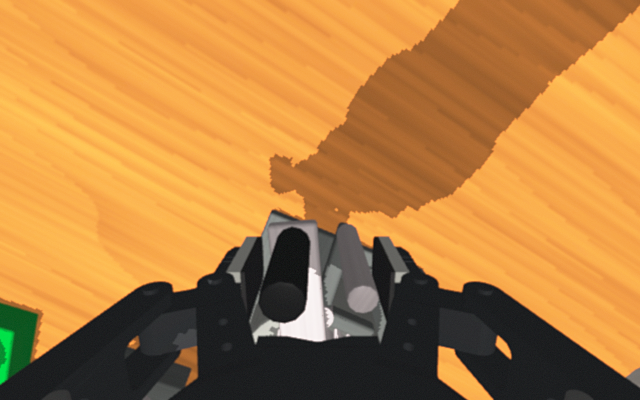

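The handle (285,300) and the trigger (362,298) both sit between the pads with a gap on each side. I'll squeeze gradually, moving the centre toward the handle.

```bash
f='t:|open|finger|wrist_f|eef'
python3 -m inch '[0,0,0,0,0,0,0,0,0,0,0,0]' 0.046 20 | grep -E "$f"
python3 -m inch '[0,0,0,0,0,0,0,0,0,0,0,0]' 0.044 20| grep -E "$f"
python3 -m inch '[0,-0.0005,0,0,0,-0.001,0,0,0,-0.001,0,0]' 0.042 20| grep -E "$f"
python3 -m inch '[0,-0.0005,0,0,0,-0.001,0,0,0,-0.001,0,0]' 0.040 20| grep -E "$f"
```

```text
t: 4.5
eef_pos: [0.4757, -0.0263, 0.1233]
ee_rot: [-0.0, -0.27, 0.963, -0.0]
wrist_force: [-0.0, 0.1, -0.4]
opening: 0.046
finger_force: 0.0
t: 4.8
eef_pos: [0.4757, -0.0262, 0.1233]
ee_rot: [-0.0, -0.27, 0.963, 0.0]
wrist_force: [0.1, 0.5, 0.7]
opening: 0.0442
finger_force: 0.5
t: 5.1
eef_pos: [0.4758, -0.0268, 0.1235]
ee_rot: [-0.0, -0.271, 0.963, 0.0]
wrist_force: [-2.7, 1.6, 5.7]
opening: 0.042
finger_force: 13.1
t: 5.4
eef_pos: [0.4765, -0.028, 0.1236]
ee_rot: [-0.0, -0.27, 0.963, 0.0]
wrist_force: [-2.2, 1.3, 5.9]
opening: 0.0398
finger_force: 6.3
```

```bash
f='t:|opening|finger|wrist_f|eef'
python3 -m inch '[0,-0.0005,0,0,0,-0.001,0,0,0,-0.001,0,0]' 0.038 20 | grep -E "$f"
python3 -m inch '[0,-0.0005,0,0,0,-0.001,0,0,0,-0.001,0,0]' 0.036 20| grep -E "$f"
python3 -m inch '[0,-0.0005,0,0,0,-0.001,0,0,0,-0.001,0,0]' 0.034 25| grep -E "$f"
python3 -m inch '[0,0,0,0,0,0,0,0,0,0,0,0]' 0.031 30| grep -E "$f"
```

```text
t: 5.7
eef_pos: [0.4759, -0.0274, 0.123]
ee_rot: [-0.001, -0.27, 0.963, 0.002]
wrist_force: [-3.7, 5.2, 4.7]
opening: 0.0379
finger_force: 3.2
t: 6.0
eef_pos: [0.4761, -0.0281, 0.1229]
ee_rot: [-0.001, -0.27, 0.963, 0.002]
wrist_force: [-4.5, 4.9, 4.3]
opening: 0.0361
finger_force: 3.4
t: 6.3
eef_pos: [0.4764, -0.029, 0.1228]
ee_rot: [-0.001, -0.27, 0.963, 0.002]
wrist_force: [-3.7, 4.9, 4.9]
opening: 0.0339
finger_force: 3.4
t: 6.6
eef_pos: [0.4765, -0.0291, 0.123]
ee_rot: [-0.001, -0.27, 0.963, 0.002]
wrist_force: [-5.1, 4.1, 6.4]
opening: 0.0317
finger_force: 29.3
```

Squeezed home at 29 N; the load pulls about 6 N clockwise on the tool. Now I'll ease the drum along the arc (r ≈ 0.1125).

```bash
python3 -m inch '[-0.0001,0.0045,0,0.04,-0.0004,0.009,0,0.08,-0.0008,0.0135,0,0.12,-0.0014,0.0179,0,0.16,-0.0022,0.0224,0,0.2,-0.0032,0.0267,0,0.24,-0.0044,0.0311,0,0.28,-0.0057,0.0354,0,0.32]' - 30
cat > st.py <<'E'
from rel import *
o,e,M=pose();d=e-np.array([.573,.029,0]);a=np.degrees(np.arctan2(d[1],d[0]))%360;F=M.T@np.array(o["wrist_force"])
import math
print("t %.2f r %.4f drum %.4f Ftool"%(o["t"],np.hypot(*d[:2]),math.radians(211.05-a)),F.round(1),"tz",np.round(o["wrist_torque"],2),"op %.4f ff %.1f yaw %.3f"%(o["opening"],o["finger_force"],np.arctan2(M[1,0],M[0,0])))
E
python3 st.py
```

```text
t: 7.4
eef_pos: [0.4633, 0.0045, 0.123]
ee_rot: [-0.001, -0.113, 0.994, 0.002]
wrist_force: [-3.5, 5.3, 5.0]
opening: 0.0322
finger_force: 29.3
t 7.40 r 0.1124 drum 0.3217 Ftool [ 2.3  6.  -5. ] tz [ 1.18  0.72 -0.01] op 0.0322 ff 29.3 yaw -2.915
```

```bash
python3 -m inch '[0,0.0022,0,0.02,-0.0001,0.0045,0,0.04,-0.0002,0.0067,0,0.06,-0.0004,0.009,0,0.08,-0.0006,0.0112,0,0.1]' >/dev/null; python3 st.py
python3 -m inch '[0,0.0011,0,0.01,0,0.0022,0,0.02,-0.0001,0.0034,0,0.03,-0.0001,0.0045,0,0.04,-0.0001,0.0045,0,0.04]' >/dev/null; python3 st.py
```

```text
t 7.90 r 0.1123 drum 0.4216 Ftool [ 3.6  5.7 -4.5] tz [1.2  0.63 0.  ] op 0.0317 ff 29.6 yaw -3.015
t 8.40 r 0.1122 drum 0.4618 Ftool [ 3.1  6.1 -5.7] tz [ 1.3   0.72 -0.06] op 0.0324 ff 29.5 yaw -3.054
```

```bash
python3 -m inch '[0,0.0011,0,0.01,0,0.0022,0,0.02,-0.0001,0.0034,0,0.03,-0.0001,0.0045,0,0.04,-0.0001,0.0045,0,0.04]' >/dev/null; python3 st.py
```

```text
t 8.90 r 0.1122 drum 0.5023 Ftool [ 3.8  6.5 -3.9] tz [ 1.24  0.67 -0.09] op 0.0318 ff 29.5 yaw -3.094
```

```bash
echo 'sys.exit(F[1]<4)' >> st.py
python3 -m inch '[0,0.0011,0,0.01,0,0.0022,0,0.02,0,0.0034,0,0.03,0,0.0045,0,0.04,0,0.0045,0,0.04]' >/dev/null; python3 st.py &&
python3 -m inch '[0,0.0011,0,0.01,0,0.0022,0,0.02,0,0.0034,0,0.03,0,0.0045,0,0.04,0,0.0045,0,0.04]' >/dev/null; python3 st.py
```

```text
t 9.40 r 0.1121 drum 0.5426 Ftool [ 3.6  6.2 -3.3] tz [ 1.29  0.58 -0.09] op 0.0316 ff 29.5 yaw -3.134
t 9.40 r 0.1121 drum 0.5426 Ftool [ 3.6  6.2 -3.3] tz [ 1.29  0.58 -0.09] op 0.0316 ff 29.5 yaw -3.134False
False
```

```bash
python3 st.py && python3 -m inch '[0,0.0011,0,0.01,0,0.0022,0,0.02,0,0.0034,0,0.03,0,0.0045,0,0.04,0,0.0045,0,0.04]' >/dev/null; python3 st.py &&
python3 -m inch '[0,0.0011,0,0.01,0,0.0022,0,0.02,0,0.0034,0,0.03,0,0.0045,0,0.04,0,0.0045,0,0.04]' >/dev/null; python3 st.py
```

```text
t 9.40 r 0.1121 drum 0.5426 Ftool [ 3.6  6.2 -3.3] tz [ 1.29  0.58 -0.09] op 0.0316 ff 29.5 yaw -3.134
t 9.40 r 0.1121 drum 0.5426 Ftool [ 3.6  6.2 -3.3] tz [ 1.29  0.58 -0.09] op 0.0316 ff 29.5 yaw -3.134
t 9.40 r 0.1121 drum 0.5426 Ftool [ 3.6  6.2 -3.3] tz [ 1.29  0.58 -0.09] op 0.0316 ff 29.5 yaw -3.134False
False
False
```

```bash
sed -i 's/sys.exit(.*/sys.exit(int(F[1]<4))/' st.py
python3 -m inch '[0,0.0011,0,0.01,0,0.0022,0,0.02,0,0.0034,0,0.03,0,0.0045,0,0.04,0,0.0045,0,0.04]' >/dev/null; python3 st.py &&
python3 -m inch '[0,0.0011,0,0.01,0,0.0022,0,0.02,0,0.0034,0,0.03,0,0.0045,0,0.04,0,0.0045,0,0.04]' >/dev/null && python3 st.py &&
python3 -m inch '[0,0.0011,0,0.01,0,0.0022,0,0.02,0,0.0034,0,0.03,0,0.0045,0,0.04,0,0.0045,0,0.04]' >/dev/null && python3 st.py
```

```text
t 9.90 r 0.1121 drum 0.5828 Ftool [ 3.1  5.5 -3.6] tz [ 1.31  0.54 -0.07] op 0.0320 ff 29.5 yaw 3.109
t 10.40 r 0.1121 drum 0.6231 Ftool [ 3.9  5.9 -3.4] tz [ 1.33  0.37 -0.13] op 0.0319 ff 29.5 yaw 3.069
t 10.90 r 0.1121 drum 0.6634 Ftool [ 2.3  6.3 -1.5] tz [ 1.33  0.32 -0.1 ] op 0.0322 ff 29.6 yaw 3.029
```

```bash
python3 -m inch '[0,0.0011,0,0.01,0,0.0022,0,0.02,0,0.0034,0,0.03,0,0.0045,0,0.04,0,0.0045,0,0.04]' >/dev/null; python3 st.py &&
python3 -m inch '[0,0.0011,0,0.01,0,0.0022,0,0.02,0,0.0034,0,0.03,0,0.0045,0,0.04,0,0.0045,0,0.04]' >/dev/null && python3 st.py &&
python3 -m inch '[0,0.0011,0,0.01,0,0.0022,0,0.02,0,0.0034,0,0.03,0,0.0045,0,0.04,0,0.0045,0,0.04]' >/dev/null && python3 st.py &&
python3 -m inch '[0,0.0011,0,0.01,0,0.0022,0,0.02,0,0.0034,0,0.03,0,0.0045,0,0.04,0,0.0045,0,0.04]' >/dev/null && python3 st.py
```

```text
t 11.40 r 0.1120 drum 0.7037 Ftool [ 1.9  5.4 -2.1] tz [ 1.3   0.26 -0.06] op 0.0321 ff 29.6 yaw 2.989
t 11.90 r 0.1120 drum 0.7441 Ftool [ 3.1  6.5 -1. ] tz [ 1.27  0.24 -0.06] op 0.0321 ff 29.6 yaw 2.949
t 12.40 r 0.1120 drum 0.7846 Ftool [ 2.   5.8 -0.7] tz [ 1.3   0.08 -0.11] op 0.0317 ff 29.7 yaw 2.909
t 12.90 r 0.1119 drum 0.8228 Ftool [ 1.3  4.7 -0.9] tz [ 1.24  0.07 -0.01] op 0.0316 ff 30.2 yaw 2.869
```

Resistance is beginning, so I'll take smaller steps.

```bash
python3 -m inch '[0,0.0011,0,0.01,0,0.0022,0,0.02,0,0.0022,0,0.02,0,0.0022,0,0.02]' >/dev/null; python3 st.py &&
python3 -m inch '[0,0.0011,0,0.01,0,0.0011,0,0.01,0,0.0011,0,0.01]' >/dev/null && python3 st.py
```

```text
t 13.30 r 0.1119 drum 0.8370 Ftool [ 1.8  5.8 -0.5] tz [1.35 0.05 0.16] op 0.0319 ff 30.6 yaw 2.849
t 13.60 r 0.1119 drum 0.8448 Ftool [2.5 4.  0.3] tz [1.36 0.05 0.28] op 0.0317 ff 30.9 yaw 2.839
```

```bash
sed -i '/sys.exit/i print("axle torque",(np.cross(e-np.array([.573,.029,0]),o["wrist_force"])[2]+o["wrist_torque"][2]).round(3))' st.py
python3 -m inch '[0,0,0,0,0,0,0,0]' >/dev/null; python3 st.py
python3 -m inch '[0,0.0011,0,0.01,0,0.0011,0,0.01,0,0.0011,0,0.01]' >/dev/null ; python3 st.py
```

```text
t 13.80 r 0.1119 drum 0.8450 Ftool [ 2.7  4.7 -0.8] tz [1.41 0.08 0.26] op 0.0316 ff 30.8 yaw 2.839
axle torque -0.27
t 14.10 r 0.1118 drum 0.8523 Ftool [ 3.2  4.  -0. ] tz [1.53 0.08 0.42] op 0.0319 ff 31.1 yaw 2.829
axle torque -0.021
```

Net torque at the axle is about 0, so the full weight (about 13 N) is on the pad. I'll hold briefly, then release by reversing the squeeze with the handle finger staying put.

```bash
python3 -m inch '[0,0,0,0,0,0,0,0,0,0,0,0]' 0.034 20 >/dev/null; python3 st.py
python3 -m inch '[0,0.0005,0,0,0,0.001,0,0]' 0.036 20 >/dev/null; python3 st.py
python3 -m inch '[0,0.0005,0,0,0,0.001,0,0]' 0.038 20 >/dev/null; python3 st.py
python3 -m inch '[0,0.0005,0,0,0,0.001,0,0]' 0.040 20 >/dev/null; python3 st.py
```

```text
t 14.40 r 0.1119 drum 0.8456 Ftool [3.3 2.6 0.2] tz [0.88 0.38 0.11] op 0.0343 ff 4.2 yaw 2.829
axle torque -0.188
t 14.60 r 0.1116 drum 0.8525 Ftool [1.9 2.5 2.6] tz [ 0.51  0.14 -0.  ] op 0.0362 ff 3.7 yaw 2.828
axle torque -0.282
t 14.80 r 0.1112 drum 0.8631 Ftool [-0.1  1.4  4.3] tz [ 0.33 -0.1  -0.03] op 0.0380 ff 3.2 yaw 2.828
axle torque -0.194
t 15.00 r 0.1107 drum 0.8744 Ftool [-0.8  2.6  1.7] tz [ 0.27 -0.16 -0.05] op 0.0398 ff 1.0 yaw 2.829
axle torque -0.337
```

```bash
python3 -m inch '[0,0.0005,0,0,0,0.001,0,0]' 0.042 20 >/dev/null; python3 st.py
python3 -m inch '[0,0.0005,0,0,0,0.001,0,0]' 0.044 20 >/dev/null; python3 st.py
python3 -m inch '[0,0.001,0,0,0,0.001,0,0]' 0.048 20 >/dev/null; python3 st.py
python3 -m inch '[0,0,0,0,0,0,0,0,0,0,0,0]' 0.056 20 >/dev/null; python3 st.py
python3 - <<'E'
from rel import *;import cv2
im=bot.get_image("wrist");w=im[200:360,200:440,::-1]
s=bot.get_image("side")[160:260,240:400,::-1]
w=cv2.resize(w,(780,520))[:, :];s=cv2.resize(s,(480,300),interpolation=2)
c=np.zeros((600,800,3),np.uint8);c[:300,:450]=cv2.resize(w,(450,300));c[300:,:480]=s;cv2.imwrite("pics/w3.png",c)
E
```

```text
t 15.20 r 0.1109 drum 0.8818 Ftool [-0.   1.   0.4] tz [ 0.06 -0.11 -0.01] op 0.0418 ff 0.3 yaw 2.829
axle torque -0.123
t 15.40 r 0.1116 drum 0.8897 Ftool [-0.1 -0.7 -0. ] tz [-0.   -0.01  0.02] op 0.0437 ff 0.0 yaw 2.829
axle torque 0.097
t 15.60 r 0.1117 drum 0.9009 Ftool [ 0.6 -1.  -0. ] tz [-0.04  0.   -0.02] op 0.0481 ff 0.0 yaw 2.829
axle torque 0.086
t 15.90 r 0.1116 drum 0.9009 Ftool [ 0.4  0.1 -0.3] tz [ 0.03  0.01 -0.04] op 0.0558 ff 0.0 yaw 2.829
axle torque -0.049
```

View pics/w3.png

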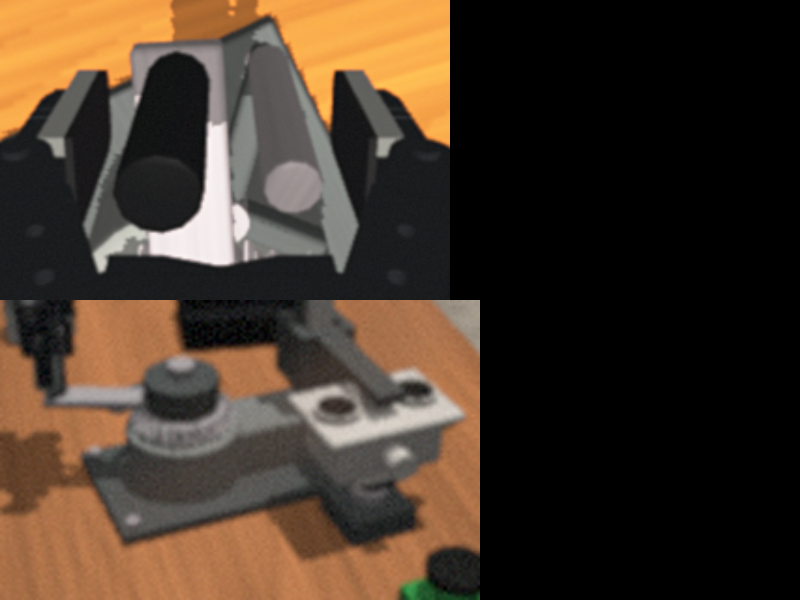

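The pads are clear on both sides. The handle is at about (284,303) and the trigger at (356,300) in full-image pixels, spread out again, and the casting sits on the pad. I'll measure the resulting pawl and drum state.

Run:
```python
from rel import *
o,e,M=pose();c=bot.camera_params("wrist");X=np.array(c["hand_eye"])
def wr(u,v,z):
    C=e+M@X[:3,3];r=M@X[:3,:3]@np.array([(u-c["cx"])/c["fx"],(v-c["cy"])/c["fy"],1]);return C+r*(z-C[2])/r[2]
H=wr(284.3,302.9,.15);T=wr(356.3,299.7,.148);A=np.array([.573,.029,0])
d=H-A;print(H,T,np.linalg.norm(H-T),np.hypot(*d[:2]),"drum",np.radians(215.9-np.degrees(np.arctan2(d[1],d[0]))%360))
```

```text
[0.46510237 0.05667785 0.15      ] [0.47304846 0.08127651 0.148     ] 0.02592747927506677 0.1113910319299646 drum 0.8776784374129861
```

The drum is at about 0.88, past full-weight equilibrium, and the pawl is released onto a tooth ramp. I'll open and withdraw straight up.

```bash
python3 -m inch '[0,0,0,0,0,0,0,0,0,0,-0.01,0,0,0,-0.03,0,0,0,-0.06,0,0,0,-0.09,0,0,0,-0.115,0,0,0,-0.125,0]' 0.08 20
python3 -m inch '[0,0,0,0,0,0,0,0,0,0,0,0,0,0,0,0,0,0,0,0]' >/dev/null; python3 st.py
python3 - <<'E'
from rel import *;import cv2
t=bot.get_image("top")[140:270,270:390,::-1];s=bot.get_image("side")[160:260,240:400,::-1];w=bot.get_image("wrist")[:,:,::-1]
c=np.zeros((600,800,3),np.uint8);c[:300,:277]=cv2.resize(t,(277,300),interpolation=2);c[:300,300:780]=cv2.resize(s,(480,300),interpolation=2);c[300:,:480]=cv2.resize(w,(480,300),interpolation=3);cv2.imwrite("pics/f.png",c)
E
```

```text
t: 16.8
eef_pos: [0.4699, 0.0683, 0.2516]
ee_rot: [0.002, 0.156, 0.988, 0.0]
wrist_force: [0.8, 0.5, -0.2]
opening: 0.08
finger_force: 0.0
t 17.30 r 0.1122 drum 0.8991 Ftool [-0.7 -0.  -0. ] tz [0.04 0.01 0.02] op 0.0802 ff 0.0 yaw 2.829
axle torque 0.019
```

View pics/f.png

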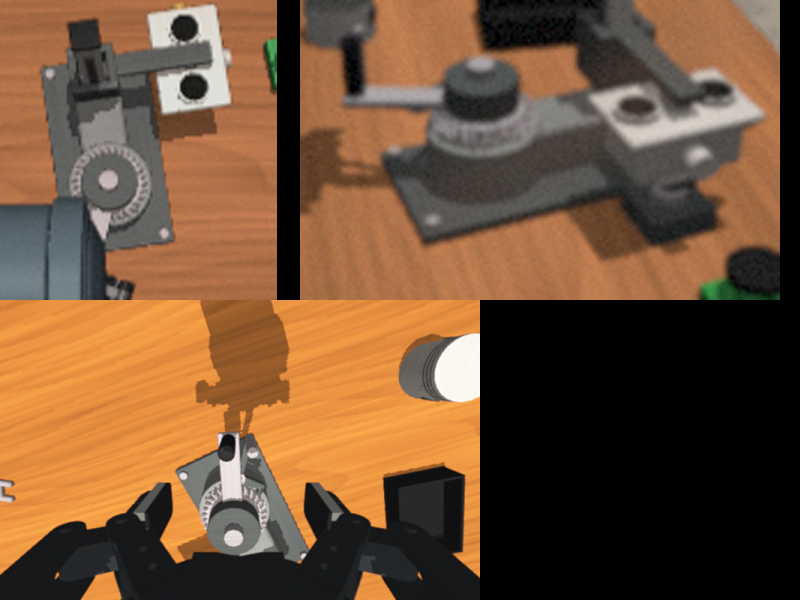

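The handle (227,447 in the wrist panel) and the trigger (252,453) are apart, the gripper is clear, the casting sits on the pad, and the piston and tray are undisturbed. I'm handing in.

```bash
python3 -c "from rig import bot; print(bot.job_done())"
```

```text
the job is handed in; nothing more can be done
None
```

I lowered the throttle body onto the rubber pad with the trigger held squeezed, let the pawl spring back onto the ratchet, withdrew the gripper clear and handed the job in at about 17.5 s; by wrist torque about 13 N rests on the pad, and no verdict was returned.

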